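Dry-build a turned lamp stand

TASK

Dry-build the small turned stand on the square wooden foot, without shifting the foot: first the square block with its sides parallel to the foot's, then the ring lying flat, then the stem with its wide disc end down, and last the domed finial, each centred on the one beneath. Handle one part at a time, setting each down and letting go rather than dropping it, and leave the glue jar, sanding block, pencil and knife where they lie.

Things in the scene. Friction and masses are not known exactly. Their poses are not given: they have to be found in the camera images.
- foot: The base of the stand: a loose, heavy (0.9 kg) square slab of brown wood, 110 x 110 mm at the bottom with a slight step up to a flat top 98 x 98 mm, 22 mm high in all. The largest of the wooden parts. Origin at the centre of its underside, z up, x and y parallel to its sides.
- block: Square block of the same brown wood, 50 x 50 mm and 34 mm high, flat on top. Origin at the centre of its underside, z up, x and y parallel to its sides.
- ring: Flat ring of the same wood, 60 mm outer diameter, hole 26 mm, 16 mm high, lying flat. Origin on its axis at the underside, z up.
- stem: Round stem of the same wood standing upright: a disc 52 mm in diameter and 10 mm thick at the bottom, then a straight neck 34 mm in diameter, 58 mm high in all, flat on top. Origin on its axis at the underside, z up.
- finial: Domed cap of the same wood, 38 mm in diameter, straight-sided for the lower 22 mm, then rounded to a dome 40 mm high, flat underneath. Origin on its axis at the underside, z up.
- glue_jar: Bystander: small amber glass jar with a white lid, 42 mm in diameter, 55 mm high, standing. Origin at the centre of its underside.
- sanding_block: Bystander: cork block 65 mm (its x) x 38 x 26 mm high. Origin at the centre of its underside.
- pencil: Bystander: flat red carpenter's pencil, 137 mm long along its x, 14 mm wide, 7 mm thick. Origin on the underside, 60 mm from the blunt end.
- knife: Bystander: short carving knife lying flat, 140 mm long along its x, dark wooden handle 22 mm wide and 16 mm thick. Origin on the underside, 73 mm from the butt of the handle.
Not all that is in view belongs to the job. Leave any white look-alike of the ring alone. What is shaped like the stem but pink is not meant.

How it is judged:
By the outcome, as a careful person would: the job done as asked, in the order asked, and still so for the second after the job is handed in, with the robot touching nothing.
It also fails if it takes over 120 s, if anything falls off the work surface, if the arm or the gripper's body presses on something with over 40 N, if the wrist force passes 120 N, or if a joint passes its speed limit or range.

ROBOT

A 7-joint arm with a two-finger parallel gripper is mounted at the origin on the work surface. World frame = base frame: x ahead of the robot, y to its left, z up, the work surface at z = 0. Lengths are in m, angles in degrees, forces in N, time in s.
With the tool pointing down it reaches from about 0.425 to 0.875 m from the base axis. Payload 8.4 kg.
Tool frame: the origin (TCP) lies on the centre line of the jaws, within the pads' length; the fingertips stand 25 mm ahead of it and the grasp point (between the pads) lies 6 mm ahead of it; z points along the fingers, y is the line along which they close (so a half turn about z gives the same grasp; the last joint's range is limited). The gripper opens to 87 mm and grips with 3 to 60 N. Pads are 19 mm wide; open, the fingers measure 117 mm over their backs; the gripper's body (75 mm by 190 mm) begins 51 mm behind the grasp point.
Start: joints at [65.65, 19.091, 2.286, 83.961, -0.768, 76.965, -3.352], TCP at [0.208, -0.616, 0.248] pointing down, gripper open.
Joint ranges: [-147.57, 147.57], [-21.85, 119.76], [-74.77, 79.35], [14.55, 137.4], [-85.83, 265.84], [4.83, 119.75], [-152.11, 152.11]. Speed limits (degrees/s): [127.2, 127.2, 159.86, 159.86, 180, 180, 180].

INTERFACE

Orientations are given as [roll, pitch, yaw] about the fixed x, y, z axes, in that order (R = Rz(yaw) Ry(pitch) Rx(roll)).
In Python, from cell import * gives the robot as it stands.
- The arm moves only by the tool move_tool, called after "Request:" by a JSON object that holds its "name" and its "arguments". Schema: {"type":"object","properties":{"moves":{"type":"array","items":{"type":"array","items":{"type":"array","items":{"type":"number"},"minItems":7,"maxItems":7},"minItems":1,"maxItems":20},"minItems":1,"maxItems":1},"grip_force":{"type":"number"},"only":{"type":"string"},"quiet":{"type":"boolean"},"lines":{"type":"string"}},"required":["moves"],"additionalProperties":false}. moves is a list that holds a single list of rows (three levels of brackets), with 1 to 20 rows, each of 7 numbers: the opening from 0.0 (shut) to 1.0 (fully open), then dx, dy, dz in units of 20 mm, then a rotation vector rx, ry, rz in units of 10 degrees; each row is the pose to reach, as a shift and turn from the pose commanded when the call began, along the tool's axes at that moment; what a row does not reach only later rows make up. A row lasts 1/12 s, in which the tool goes at most 0.0417 m and 7.16 degrees, less where a joint would pass 70% of its speed; a pose out of reach is approached as far as the arm can. The fingers move at their own pace and stop on an object; grip_force is the grip in N (left out, the last holds). Time passes only in rows, so rows that do not move let the fingers close. The tool returns the time, the measured TCP pose, the force, the opening and the grip force at its end. only (a regular expression) keeps the lines of the reply that match it, lines (a string "A,B") keeps lines A to B, and quiet returns only ok. Input that does not fit is refused with a message, and nothing moves.
- state(): the state, without advancing time (a new reading comes with each control period).
- snapshot(name): name is "side" or "top"; returns a dict with "img" (420x560x3 uint8, red, green, blue), "fov_y" (degrees; the focal length in pixels is half the picture's height over the tangent of half this angle, whatever the lens; pixels are square), "cx", "cy" (the principal point, pixels), "cam_to_world" (4x4, takes a point from camera to world coordinates). Camera axes: x right, y down, z forward; pixel columns grow to the right and rows downward; lengths in m; the calibration is good to about 2 mm. A picture is of the moment at which its call begins. There is no depth.
- sign_off(): hands the job in; it is judged then, once.
The state is a dict: "clock": time; "qpos": joint angles; "qd": joint speeds; "joint_efforts": joint torques, N m; "tool_pos": TCP position; "ee_rot": TCP orientation; "force": force on the tool from outside, world axes, zero at the start; "ft_torque": the same for the moment, N m; "finger_gap": opening from 0.0 (shut) to 1.0 (fully open); "finger_force": force on a finger pad.
Only numpy, scipy, OpenCV 4.12 (cv2) and the standard library are available. Lean on these libraries where they do the work, as an engineer would, in place of code of your own. Each camera call takes 0.05 s, during which the arm holds its last target. There are 200 camera calls.

## Working session

There is one attempt and no reset: what is moved stays moved. The work goes in short steps, Python scripts to look and compute and a tool call to move; the robot and the scene stay as the last step left them, time stands still between calls to the robot, and variables do not carry over. Pictures are saved under pics/ and viewed, at most 14 in all, crops included, and the job is handed in when it is done.

```bash
mkdir -p pics
```

Create h.py:
```python
from cell import *
import numpy as np, cv2
def snap(n,f):
    s=snapshot(n); cv2.imwrite(f'pics/{f}.png',cv2.cvtColor(s['img'],cv2.COLOR_RGB2BGR)); np.save(f'pics/{f}.npy',s,allow_pickle=True); return s
def load(f): return np.load(f'pics/{f}.npy',allow_pickle=True).item()
def foc(s): return 210/np.tan(np.radians(s['fov_y'])/2)
def world(s,u,v,z):
    T=np.array(s['cam_to_world']); d=T[:3,:3]@np.array([(u-s['cx'])/foc(s),(v-s['cy'])/foc(s),1]); o=T[:3,3]
    return o+d*(z-o[2])/d[2]
def proj(s,p):
    T=np.array(s['cam_to_world']); q=T[:3,:3].T@(np.array(p)-T[:3,3]); return q[:2]/q[2]*foc(s)+[s['cx'],s['cy']]
```

Run:
```python
from h import *
for n in('top','side'):
    s=snap(n,n+'0'); print(n,s['fov_y'],s['cx'],s['cy'],np.round(s['cam_to_world'],3).tolist())
print(state())
```

```text
top 43.52364825479609 269.45629934704306 212.53745873077867 [[0.009, -0.995, 0.098, 0.433], [-1.0, -0.01, -0.002, -0.049], [0.003, -0.098, -0.995, 1.473], [0.0, 0.0, 0.0, 1.0]]
side 53.45760164569606 282.44396083430325 207.44272312961328 [[-0.886, -0.351, 0.304, 0.286], [-0.464, 0.645, -0.608, 0.515], [0.017, -0.679, -0.734, 0.74], [0.0, 0.0, 0.0, 1.0]]
{'clock': 0.1, 'qpos': array([65.6479379 , 19.12788284,  2.28356248, 84.0069701 , -0.76631787,
       76.96404161, -3.3532432 ]), 'qd': array([ 0.03873172, -0.0357658 , -0.08549727, -0.02906583,  0.008913  ,
       -0.10627923, -0.02411603]), 'joint_efforts': array([ 4.05797968e-03, -6.57810760e+01,  1.33975424e+00, -4.04705107e+01,
       -5.97701222e-02,  4.09671420e-02,  9.13326221e-05]), 'tool_pos': array([ 0.20791365, -0.61544116,  0.24673763]), 'ee_rot': array([-1.79916579e+02,  6.67208688e-03,  1.86672613e+01]), 'force': array([-0.08011434, -0.39387391, -0.52158065]), 'ft_torque': array([-0.06663507, -0.0346524 ,  0.03096181]), 'finger_force': 0.0, 'finger_gap': 0.9993231185122232}
```

View pics/top0.png

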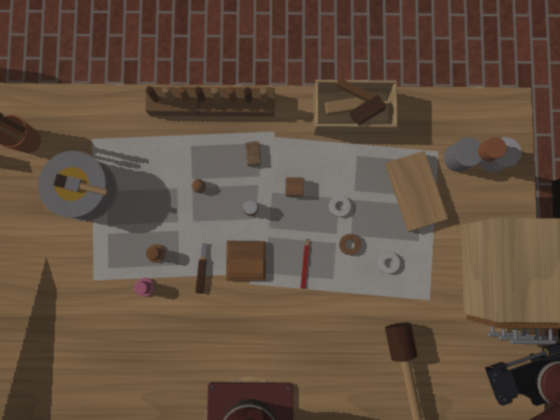

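View pics/side0.png

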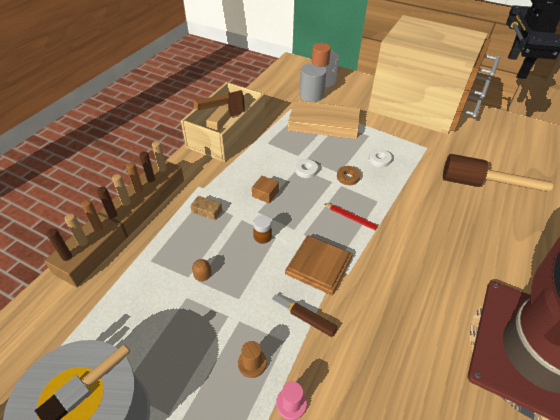

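The top view shows foot (245,261), block (295,187), ring (350,245), stem (155,254) and finial (198,185). 
Look-alikes in the top view:
- **Block:** cork (253,154).
- **Ring:** white rings (340,207) and (389,262).
- **Stem:** pink stem (145,287).
- **Finial:** jar (250,208).

I choose the brown ones, and check them in one close crop along with segmentation.

Create fit.py:
```python
from h import *
from scipy.optimize import minimize
a=np.linspace(0,2*np.pi,48,endpoint=False)
def circ(r,z): return np.c_[r*np.cos(a),r*np.sin(a),0*a+z]
def sq(h,z): return np.array([[i*h,j*h,z] for i in(-1,1) for j in(-1,1)])
M={'foot':[np.r_[sq(.055,0),sq(.055,.012)],np.r_[sq(.049,.012),sq(.049,.022)]],'block':[np.r_[sq(.025,0),sq(.025,.034)]],
'ring':[np.r_[circ(.03,0),circ(.03,.016)]],'stem':[np.r_[circ(.026,0),circ(.026,.01)],np.r_[circ(.017,0.01),circ(.017,.058)]],
'finial':[np.r_[circ(.019,0),circ(.019,.022),circ(.0165,.031),circ(.0095,.0376),circ(.001,.04)]]}
K=6
def brown(s):
    h=cv2.cvtColor(s['img'],cv2.COLOR_RGB2HSV).astype(int); return ((h[...,0]<14)&(h[...,1]>110)&(h[...,2]>35)).astype(np.uint8)
def sil(n,p,s,x0,y0,w):
    m=np.zeros((w*K,w*K),np.uint8); c,t=np.cos(p[2]),np.sin(p[2])
    for part in M[n]:
        P=part@np.array([[c,t,0],[-t,c,0],[0,0,1]])+[p[0],p[1],p[3] if len(p)>3 else 0]
        q=np.array([proj(s,x) for x in P]); q=(q-[x0,y0]+.5)*K-.5
        cv2.fillConvexPoly(m,cv2.convexHull(np.round(q*16).astype(np.int32)),1,cv2.LINE_8,4)
    return cv2.resize(m.astype(np.float32),(w,w),interpolation=cv2.INTER_AREA)
def seg(s,n,xy,z,rad):
    u,v=proj(s,[*xy,z+.015]); w=2*rad; x0,y0=int(u)-rad,int(v)-rad
    m=brown(s)[y0:y0+w,x0:x0+w].copy()
    k,l,st,ce=cv2.connectedComponentsWithStats(m)
    i=1+np.argmax(st[1:,4]-15*np.hypot(*(ce[1:]-rad).T)); m=(l==i).astype(np.uint8)
    f=np.zeros_like(m); cs,_=cv2.findContours(m,cv2.RETR_EXTERNAL,cv2.CHAIN_APPROX_NONE); cv2.drawContours(f,cs,-1,1,-1)
    return f.astype(np.float32),x0,y0,w
def fit(n,shots,xy,yaw=0,z=0,rad=None):
    D=[(s,)+seg(s,n,xy,z,rad or (38 if n=='foot' else 26)) for s in shots]
    def cost(p):
        return sum(np.abs(sil(n,[p[0]/1e3,p[1]/1e3,p[2]/20,z],s,x0,y0,w)-m).sum()/m.sum() for s,m,x0,y0,w in D)
    best=None
    for y in ([-.5,-.25,0,.25,.5] if n in('foot','block') else [0]):
        x=np.array([xy[0]*1e3,xy[1]*1e3,(yaw+y)*20]); r=minimize(cost,x,method='Nelder-Mead',options=dict(initial_simplex=[x,x+[5,0,0],x+[0,5,0],x+[0,0,4 if n in('foot','block') else 0.001]],maxiter=150))
        if best is None or r.fun<best.fun: best=r
    return np.round([best.x[0],best.x[1],np.degrees(best.x[2]/20)],1),round(best.fun,3)
```

Run:
```python
from fit import *
t,d=load('top0'),load('side0')
im=cv2.cvtColor(t['img'],cv2.COLOR_RGB2BGR)[130:310,80:440]; mk=brown(t)[130:310,80:440]
cv2.imwrite('pics/crop.png',cv2.resize(np.vstack([im,cv2.cvtColor(mk*255,cv2.COLOR_GRAY2BGR)])[:,:],None,fx=1.6,fy=1.6,interpolation=cv2.INTER_CUBIC))
px={'foot':(245,261),'block':(295,187),'ring':(350,245),'stem':(155,254),'finial':(198,185)}
for n,(u,v) in px.items():
    w=world(t,u,v,.02)[:2]
    print(n,np.round(w,3),*[fit(n,S,w) for S in([t],[d],[t,d])])
```

```text
foot [0.442 0.014] (array([443.9,  13.9,   0.6]), np.float64(0.154)) (array([ 547.3, -165.8,  108.9]), np.float64(1.0)) (array([ 547.3, -165.8,  108.9]), np.float64(2.0))
block [ 0.649 -0.122] (array([ 651.7, -119.6,  -11.7]), np.float64(0.563)) (array([ 768.5, -230.6,  -52.4]), np.float64(1.0)) (array([ 797.6, -210.2,  -48.4]), np.float64(2.0))
ring [ 0.489 -0.275] (array([ 491.7, -275.9,    0. ]), np.float64(0.347)) (array([ 582.8, -432.7,    0. ]), np.float64(1.0)) (array([ 582.8, -432.7,    0. ]), np.float64(2.0))
stem [0.459 0.262] (array([463.3, 262.2,  -0. ]), np.float64(0.788)) (array([510.8, 185.5,   0. ]), np.float64(1.0)) (array([522.4, 138.8,   0. ]), np.float64(2.0))
finial [0.652 0.148] (array([652.5, 147.4,  -0. ]), np.float64(2.547)) (array([715.4,  24.9,   0. ]), np.float64(1.0)) (array([715.4,  24.9,   0. ]), np.float64(2.0))
```

View pics/crop.png

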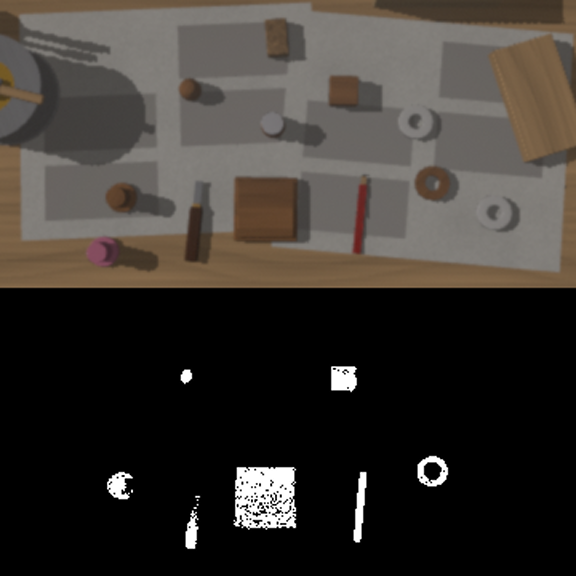

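The crop confirms the brown choices, but the brown mask is weak. I'll switch to GrabCut seeded around each part.

Run:
```python
import re
s=open('fit.py').read()
i=s.index("def seg("); j=s.index("def fit(")
s=s[:i]+'''def seg(s,n,xy,z,rad,yaw=0):
    u,v=proj(s,[*xy,z+.015]); w=2*rad; x0,y0=int(u)-rad,int(v)-rad
    q=sil(n,[*xy,yaw,z],s,x0,y0,w)>.5; q=q.astype(np.uint8); k=lambda r:np.ones((r,r),np.uint8)
    m=np.full((w,w),cv2.GC_BGD,np.uint8); m[cv2.dilate(q,k(11))>0]=cv2.GC_PR_BGD; m[q>0]=cv2.GC_PR_FGD; m[cv2.erode(q,k(7))>0]=cv2.GC_FGD
    im=np.ascontiguousarray(s['img'][y0:y0+w,x0:x0+w]); cv2.setRNGSeed(1)
    cv2.grabCut(im,m,None,np.zeros((1,65)),np.zeros((1,65)),6,cv2.GC_INIT_WITH_MASK)
    f=np.zeros((w,w),np.uint8); cs,_=cv2.findContours((m%2==1).astype(np.uint8),cv2.RETR_EXTERNAL,cv2.CHAIN_APPROX_NONE); cv2.drawContours(f,[max(cs,key=cv2.contourArea)],-1,1,-1)
    return f.astype(np.float32),x0,y0,w
'''+s[j:]
open('fit.py','w').write(s)
```

Run:
```python
from fit import *
t,d=load('top0'),load('side0')
px={'foot':(245,261),'block':(295,187),'ring':(350,245),'stem':(155,254),'finial':(198,185)}
ps={'foot':(320,262),'block':(265,189),'ring':(348,175),'stem':(252,360),'finial':(202,270)}
print(d['img'].shape,np.array(d['cam_to_world'])[:3,:3]@np.array(d['cam_to_world'])[:3,:3].T)
V=[]
for n,(u,v) in px.items():
    w=world(t,u,v,.02)[:2]; w2=world(d,*ps[n],.02)[:2]; print(n,np.round(w,3),np.round(w2,3),np.round(proj(d,[*w,.02])))
    f=fit(n,[t],w); w=f[0][:2]/1e3; print(f,fit(n,[t],w),fit(n,[d],w),fit(n,[t,d],w))
    for s in(t,d):
        m,x0,y0,W=seg(s,n,w,0,38); im=np.ascontiguousarray(s['img'][y0:y0+W,x0:x0+W,::-1]); im=cv2.resize(im,(228,228),interpolation=cv2.INTER_CUBIC)
        cs,_=cv2.findContours(cv2.resize(m,(228,228)).__gt__(.5).astype(np.uint8),0,2); cv2.drawContours(im,cs,-1,(0,255,0),1); V.append(cv2.resize(im,(150,150)))
cv2.imwrite('pics/seg.png',np.vstack([np.hstack(V[::2]),np.hstack(V[1::2])]))
```

```text
(420, 560, 3) [[ 1.00000000e+00 -1.17010661e-19  1.90923514e-17]
 [-1.17010661e-19  1.00000000e+00 -4.62133477e-17]
 [ 1.90923514e-17 -4.62133477e-17  1.00000000e+00]]
foot [0.442 0.014] [0.442 0.02 ] [321. 260.]
(array([443.8,  13.2,   0.8]), np.float64(0.011)) (array([443.8,  13.2,   0.8]), np.float64(0.011)) (array([444.1,  13.8,  -0.5]), np.float64(0.097)) (array([443.8,  13.2,   0.7]), np.float64(0.111))
block [ 0.649 -0.122] [ 0.65  -0.115] [267. 187.]
(array([ 6.509e+02, -1.211e+02,  5.000e-01]), np.float64(0.049)) (array([ 650.8, -120.5,    0. ]), np.float64(0.054)) (array([ 651.2, -117.4,    3. ]), np.float64(0.07)) (array([ 6.509e+02, -1.198e+02,  6.000e-01]), np.float64(0.155))
ring [ 0.489 -0.275] [ 0.49 -0.26] [350. 172.]
(array([ 491., -282.,    0.]), np.float64(0.223)) (array([ 491., -282.,    0.]), np.float64(0.232)) (array([ 492.1, -274.6,   -0. ]), np.float64(0.099)) (array([ 491.9, -276.5,   -0. ]), np.float64(0.361))
stem [0.459 0.262] [0.462 0.268] [255. 358.]
(array([462.1, 262.6,  -0. ]), np.float64(0.079)) (array([462.1, 262.7,   0. ]), np.float64(0.075)) (array([463.7, 266.8,  -0. ]), np.float64(0.07)) (array([463.2, 264.8,  -0. ]), np.float64(0.254))
finial [0.652 0.148] [0.648 0.154] [202. 267.]
(array([651.6, 147.9,  -0. ]), np.float64(0.07)) (array([651.6, 147.9,   0. ]), np.float64(0.07)) (array([652.5, 150.9,  -0. ]), np.float64(0.046)) (array([652.5, 149.5,  -0. ]), np.float64(0.209))
```

View pics/seg.png

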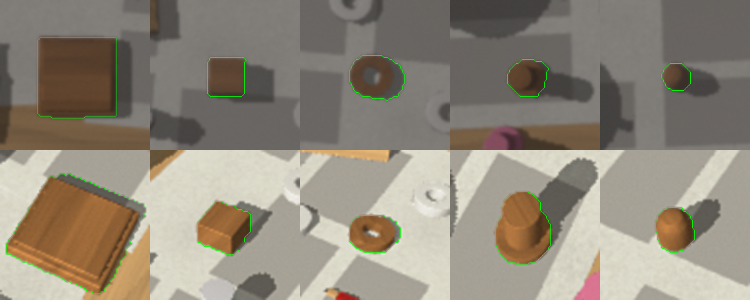

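Top row: foot and block outlines are clean. The ring and stem outlines take in some shadow; the side outlines (bottom row) are good. The brown parts are the right ones. Poses in mm: foot (444,13.5, 0.7°), block (651,-119), ring (492,-275), stem (463,265), finial (652,149). I'll go to the block, keeping clear of the cabinet.

Create d.py:
```python
import sys
from h import *
from scipy.spatial.transform import Rotation as R
# args: x y z yaw (mm, deg) groups; prints tool-axis deltas from the present measured pose
st=state(); p=st['tool_pos']*1e3; r=R.from_euler('xyz',st['ee_rot'],degrees=True)
a=np.array(sys.argv[1:],float).reshape(-1,4)
for g in a:
    q=r.inv()*R.from_euler('xyz',[180,0,g[3]],degrees=True)
    print(np.round(r.inv().apply(g[:3]-p)/1e3,4),np.round(q.as_rotvec(degrees=True),2))
```

```bash
python3 d.py 240 -390 247 45  651 -119 130 90.5
```

```text
[ 0.1026 -0.2033  0.    ] [-8.000e-02 -1.000e-02 -2.633e+01]
[ 0.5787 -0.3283  0.1171] [-8.000e-02 -5.000e-02 -7.183e+01]
```

Careful with the scale: shifts go in units of 20 mm and turns go in units of 10 degrees. That gives: 0.5787 m is 28.935, -0.3283 m is -16.415, -71.83 degrees is -7.183.

Request:
{"name": "move_tool", "arguments": {"moves": [[[1, 5.13, -10.165, 0, 0, 0, -2.63], [1, 5.13, -10.165, 0, 0, 0, -2.63], [1, 5.13, -10.165, 0, 0, 0, -2.63], [1, 5.13, -10.165, 0, 0, 0, -2.63], [1, 5.13, -10.165, 0, 0, 0, -2.63], [1, 28.935, -16.415, 5.855, 0, 0, -7.183], [1, 28.935, -16.415, 5.855, 0, 0, -7.183], [1, 28.935, -16.415, 5.855, 0, 0, -7.183], [1, 28.935, -16.415, 5.855, 0, 0, -7.183], [1, 28.935, -16.415, 5.855, 0, 0, -7.183], [1, 28.935, -16.415, 5.855, 0, 0, -7.183], [1, 28.935, -16.415, 5.855, 0, 0, -7.183], [1, 28.935, -16.415, 5.855, 0, 0, -7.183], [1, 28.935, -16.415, 5.855, 0, 0, -7.183], [1, 28.935, -16.415, 5.855, 0, 0, -7.183], [1, 28.935, -16.415, 5.855, 0, 0, -7.183], [1, 28.935, -16.415, 5.855, 0, 0, -7.183], [1, 28.935, -16.415, 5.855, 0, 0, -7.183], [1, 28.935, -16.415, 5.855, 0, 0, -7.183], [1, 28.935, -16.415, 5.855, 0, 0, -7.183]]], "grip_force": 10}}

```text
clock: 1.77
tool_pos: [0.6512, -0.1181, 0.1292]
ee_rot: [-179.9, -0.1, 90.6]
force: [-1.0, -0.6, -0.7]
finger_gap: 0.998
finger_force: 0.0
```

```bash
python3 d.py 651 -119 30 90.5
```

```text
[-0.001  -0.0001  0.0992] [-0.11 -0.06  0.13]
```

To row units: 0.099 m is 4.95, 0.098 m is 4.9.

Request:
{"name": "move_tool", "arguments": {"moves": [[[1, 0, 0, 2, 0, 0, 0], [1, 0, 0, 3.75, 0, 0, 0], [1, 0, 0, 4.9, 0, 0, 0], [1, 0, 0, 4.95, 0, 0, 0], [1, 0, 0, 4.95, 0, 0, 0], [0, 0, 0, 4.95, 0, 0, 0], [0, 0, 0, 4.95, 0, 0, 0], [0, 0, 0, 4.95, 0, 0, 0], [0, 0, 0, 4.95, 0, 0, 0], [0, 0, 0, 4.95, 0, 0, 0], [0, 0, 0, 4.95, 0, 0, 0], [0, 0, 0, 4.95, 0, 0, 0]]], "grip_force": 10}}

```text
clock: 2.77
tool_pos: [0.6513, -0.1195, 0.0317]
ee_rot: [180.0, 0.0, 90.5]
force: [-0.0, -0.5, 3.1]
finger_gap: 0.575
finger_force: 10.0
```

To row units: 90 degrees is 9.

Request:
{"name": "move_tool", "arguments": {"moves": [[[1, 0, 0, 0, 0, 0, 0], [1, 0, 0, 0, 0, 0, 0], [1, 0, 0, 0, 0, 0, 0], [1, 0, 0, 0, 0, 0, 0], [1, 0, 0, 0, 0, 0, 9], [1, 0, 0, 0, 0, 0, 9], [1, 0, 0, 0, 0, 0, 9], [1, 0, 0, 0, 0, 0, 9], [1, 0, 0, 0, 0, 0, 9], [1, 0, 0, 0, 0, 0, 9], [1, 0, 0, 0, 0, 0, 9], [1, 0, 0, 0, 0, 0, 9], [1, 0, 0, 0, 0, 0, 9], [1, 0, 0, 0, 0, 0, 9], [1, 0, 0, 0, 0, 0, 9], [1, 0, 0, 0, 0, 0, 9], [1, 0, 0, 0, 0, 0, 9], [1, 0, 0, 0, 0, 0, 9], [1, 0, 0, 0, 0, 0, 9], [1, 0, 0, 0, 0, 0, 9]]]}}

```text
clock: 4.43
tool_pos: [0.6512, -0.1195, 0.0314]
ee_rot: [-180.0, 0.0, 0.7]
force: [-0.5, -0.7, 0.4]
finger_gap: 1.001
finger_force: 0.0
```

Request:
{"name": "move_tool", "arguments": {"moves": [[[0, 0, 0, 0, 0, 0, 0], [0, 0, 0, 0, 0, 0, 0], [0, 0, 0, 0, 0, 0, 0], [0, 0, 0, 0, 0, 0, 0], [0, 0, 0, 0, 0, 0, 0], [0, 0, 0, 0, 0, 0, 0], [0, 0, 0, 0, 0, 0, 0]]], "grip_force": 15}}

```text
clock: 5.02
tool_pos: [0.6512, -0.1195, 0.0314]
ee_rot: [-180.0, 0.0, 0.5]
force: [-0.2, 0.4, 0.1]
finger_gap: 0.575
finger_force: 15.0
```

```bash
python3 -c "
from fit import *
t,d=snap('top','top1'),snap('side','side1')
for n,w,y in(('foot',(.444,.0135),0),):print(fit(n,[t],w,y))
e=[]
"
```

```text
(array([443.8,  13.2,   0.8]), np.float64(0.011))
```

```bash
python3 d.py 651 -119.5 110 0.5 444 13.5 110 0.8 444 13.5 54 0.8
```

```text
[-0.0002 -0.     -0.0785] [-0.  0. -0.]
[-0.206  -0.1348 -0.0785] [-0.   0.  -0.3]
[-0.206  -0.1348 -0.0225] [-0.   0.  -0.3]
```

To row units: -0.206 m is -10.3, -0.194 m is -9.7, -0.3 degrees is -0.03.

Request:
{"name": "move_tool", "arguments": {"moves": [[[0, 0, 0, -1, 0, 0, 0], [0, 0, 0, -2.5, 0, 0, 0], [0, 0, 0, -3.925, 0, 0, 0], [0, -1, -0.65, -3.925, 0, 0, 0], [0, -2.5, -1.65, -3.925, 0, 0, 0], [0, -4, -2.62, -3.925, 0, 0, 0], [0, -5.5, -3.6, -3.925, 0, 0, 0], [0, -7, -4.585, -3.925, 0, 0, 0], [0, -8.5, -5.55, -3.925, 0, 0, -0.03], [0, -9.7, -6.35, -3.925, 0, 0, -0.03], [0, -10.3, -6.74, -3.925, 0, 0, -0.03], [0, -10.3, -6.74, -3.925, 0, 0, -0.03], [0, -10.3, -6.74, -3.925, 0, 0, -0.03], [0, -10.3, -6.74, -2.75, 0, 0, -0.03], [0, -10.3, -6.74, -1.75, 0, 0, -0.03], [0, -10.3, -6.74, -1.35, 0, 0, -0.03], [0, -10.3, -6.74, -1.35, 0, 0, -0.03], [0, -10.3, -6.74, -1.35, 0, 0, -0.03]]], "grip_force": 25}}

```text
clock: 6.62
tool_pos: [0.4444, 0.0132, 0.0585]
ee_rot: [-180.0, 0.0, 0.8]
force: [-0.7, 0.2, 0.1]
finger_gap: 0.577
finger_force: 25.0
```

```bash
python3 d.py 444 13.5 53.4 0.8
```

```text
[-0.0004 -0.0003  0.0051] [-0.01  0.05 -0.04]
```

To row units: 0.0045 m is 0.225, 0.004 m is 0.2.

Request:
{"name": "move_tool", "arguments": {"moves": [[[0, -0.02, -0.01, 0.1, 0, 0, 0], [0, -0.02, -0.01, 0.2, 0, 0, 0], [0, -0.02, -0.01, 0.225, 0, 0, 0], [0, -0.02, -0.01, 0.225, 0, 0, 0]]]}}

```text
clock: 6.95
tool_pos: [0.4439, 0.0137, 0.0543]
ee_rot: [-180.0, -0.0, 0.8]
force: [0.2, -1.1, -0.0]
finger_gap: 0.571
finger_force: 25.0
```

Request:
{"name": "move_tool", "arguments": {"moves": [[[0, 0, 0, 0.025, 0, 0, 0], [0, 0, 0, 0.04, 0, 0, 0], [0, 0, 0, 0.04, 0, 0, 0]]]}}

```text
clock: 7.2
tool_pos: [0.4438, 0.0137, 0.0533]
ee_rot: [-180.0, -0.0, 0.8]
force: [0.5, 0.0, 0.9]
finger_gap: 0.578
finger_force: 25.0
```

To row units: -0.08 m is -4, -0.07 m is -3.5.

Request:
{"name": "move_tool", "arguments": {"moves": [[[0, 0, 0, 0.02, 0, 0, 0], [0, 0, 0, 0.02, 0, 0, 0], [0.7, 0, 0, 0.02, 0, 0, 0], [0.8, 0, 0, 0.02, 0, 0, 0], [0.9, 0, 0, 0.02, 0, 0, 0], [1, 0, 0, 0.02, 0, 0, 0], [1, 0, 0, 0.02, 0, 0, 0], [1, 0, 0, -1.5, 0, 0, 0], [1, 0, 0, -3.5, 0, 0, 0], [1, 0, 0, -4, 0, 0, 0], [1, 0, 0, -4, 0, 0, 0]]]}}

```text
clock: 8.12
tool_pos: [0.4459, 0.0139, 0.1366]
ee_rot: [-180.0, -0.4, 0.8]
force: [-0.4, 0.6, -0.4]
finger_gap: 0.993
finger_force: 0.0
```

```bash
python3 d.py 492 -275 110 60 492 -275 30 60
```

```text
[0.0419 0.2895 0.0268] [  0.18  -0.33 -59.21]
[0.0414 0.2895 0.1068] [  0.18  -0.33 -59.21]
```

To row units: 0.2895 m is 14.475, 0.042 m is 2.1, -59.2 degrees is -5.92.

Request:
{"name": "move_tool", "arguments": {"moves": [[[1, 2.1, 14.475, 1.34, 0, 0, -5.92], [1, 2.1, 14.475, 1.34, 0, 0, -5.92], [1, 2.1, 14.475, 1.34, 0, 0, -5.92], [1, 2.1, 14.475, 1.34, 0, 0, -5.92], [1, 2.1, 14.475, 1.34, 0, 0, -5.92], [1, 2.1, 14.475, 1.34, 0, 0, -5.92], [1, 2.1, 14.475, 1.34, 0, 0, -5.92], [1, 2.1, 14.475, 1.34, 0, 0, -5.92], [1, 2.1, 14.475, 1.34, 0, 0, -5.92], [1, 2.1, 14.475, 1.34, 0, 0, -5.92], [1, 2.1, 14.475, 1.34, 0, 0, -5.92], [1, 2.1, 14.475, 1.34, 0, 0, -5.92]]], "grip_force": 10}}

```text
clock: 9.12
tool_pos: [0.4897, -0.2739, 0.1058]
ee_rot: [-179.9, -0.0, 59.9]
force: [0.1, 0.6, -1.0]
finger_gap: 0.997
finger_force: 0.0
```

Create look.py:
```python
import sys
from fit import *
k=sys.argv[1]; t,d=snap('top','top'+k),snap('side','side'+k); c=proj(t,[.444,.0135,.03]); e=proj(d,[.444,.0135,.06])
f=lambda s,c,r:cv2.resize(np.ascontiguousarray(s['img'][int(c[1])-r:int(c[1])+r,int(c[0])-r:int(c[0])+r,::-1]),(390,390),interpolation=cv2.INTER_CUBIC)
cv2.imwrite(f'pics/look{k}.png',np.hstack([f(t,c,30),f(d,e,60)]))
print(proj(t,[.444,.0135,.03]),fit('foot',[t],(.444,.0135)))
```

```bash
python3 look.py 2;python3 d.py 492 -275 28 60
```

```text
[245.10980289 260.3375799 ] (array([443.8,  13.2,   0.8]), np.float64(0.011))
[0.0001 0.0024 0.0783] [-0.01 -0.02 -0.05]
```

View pics/look2.png

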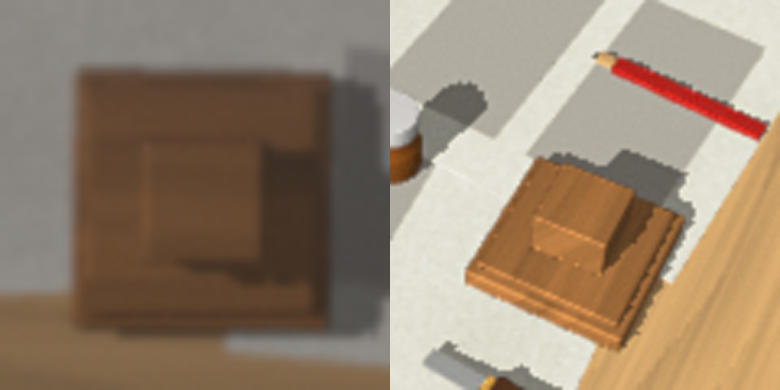

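The block sits square on the foot and the foot is unmoved (top: foot columns 75–330, block 145–265 in the crop). I'll check the offset with sub-pixel edge profiles.

Create edge.py:
```python
import sys
from fit import *
t=load('top'+sys.argv[1]); bx,by=float(sys.argv[2])/1e3,float(sys.argv[3])/1e3
g=t['img'].astype(float).sum(2)
def edge(p,q,name):
    # p,q world pts ends of an edge; search normal +-4 px, print subpixel offset (px, along image normal)
    a,b=proj(t,p),proj(t,q); dr=(b-a)/np.linalg.norm(b-a); n=np.array([-dr[1],dr[0]]); o=np.arange(-4,4.01,.25)
    P=a+(b-a)*np.linspace(.15,.85,40)[:,None]
    X=P[:,None]+n*o[None,:,None]; v=cv2.remap(g.astype(np.float32),X[...,0].astype(np.float32),X[...,1].astype(np.float32),cv2.INTER_LINEAR).mean(0)
    e=np.abs(np.gradient(cv2.GaussianBlur(v[None],(1,5),1)[0])); i=np.argmax(e[2:-2])+2; w=e[max(0,i-3):i+4]; oo=(o[max(0,i-3):i+4]*w).sum()/w.sum()
    d=n*oo; W=world(t,*(P[20]+d),p[2])-world(t,*P[20],p[2]); print(name,'dx %.1f dy %.1f mm'%(W[0]*1e3,W[1]*1e3),'strength %.0f'%e.max())
def box(c,h,z,nm,yaw=.8):
    k,s=np.cos(np.radians(yaw)),np.sin(np.radians(yaw)); f=lambda i,j:np.array([c[0]+h*(i*k-j*s),c[1]+h*(i*s+j*k),z])
    edge(f(1,-1),f(1,1),nm+' +x'); edge(f(-1,-1),f(-1,1),nm+' -x'); edge(f(-1,1),f(1,1),nm+' +y'); edge(f(-1,-1),f(1,-1),nm+' -y')
box((.4438,.0132),.055,.012,'foot'); box((.4438,.0132),.049,.022,'foottop'); box((bx,by),.025,.056,'block')
```

```bash
python3 edge.py 2 443.9 13.7
```

```text
foot +x dx 0.1 dy 0.0 mm strength 21
foot -x dx -2.6 dy -0.0 mm strength 19
foot +y dx -0.0 dy 0.3 mm strength 18
foot -y dx 0.0 dy -0.1 mm strength 10
foottop +x dx 6.2 dy 0.1 mm strength 21
foottop -x dx -8.1 dy -0.2 mm strength 19
foottop +y dx -0.0 dy 4.8 mm strength 19
foottop -y dx 0.1 dy -6.5 mm strength 10
block +x dx -2.2 dy -0.0 mm strength 3
block -x dx 0.3 dy 0.0 mm strength 5
block +y dx 0.0 dy -6.1 mm strength 3
block -y dx 0.0 dy -1.4 mm strength 10
```

The top camera reads about 1.3 mm low in y for both block measurements, so the block is within 1 mm of the foot's centre. Now the ring.

Request:
{"name": "move_tool", "arguments": {"moves": [[[1, 0, 0.12, 1.5, 0, 0, 0], [1, 0, 0.12, 3, 0, 0, 0], [1, 0, 0.12, 3.875, 0, 0, 0], [1, 0, 0.12, 3.89, 0, 0, 0], [1, 0, 0.12, 3.89, 0, 0, 0], [0, 0, 0.12, 3.89, 0, 0, 0], [0, 0, 0.12, 3.89, 0, 0, 0], [0, 0, 0.12, 3.89, 0, 0, 0], [0, 0, 0.12, 3.89, 0, 0, 0], [0, 0, 0.12, 3.89, 0, 0, 0], [0, 0, 0.12, 3.89, 0, 0, 0]]], "grip_force": 8}}

```text
clock: 10.13
tool_pos: [0.4918, -0.2764, 0.0288]
ee_rot: [180.0, -0.0, 60.0]
force: [-0.6, 0.7, 2.0]
finger_gap: 0.672
finger_force: 8.0
```

Request:
{"name": "move_tool", "arguments": {"moves": [[[1, 0, 0, 0, 0, 0, 0], [1, 0, 0, 0, 0, 0, 0], [1, 0, 0, 0, 0, 0, 0], [1, 0, 0, 0, 0, 0, 9], [1, 0, 0, 0, 0, 0, 9], [1, 0, 0, 0, 0, 0, 9], [1, 0, 0, 0, 0, 0, 9], [1, 0, 0, 0, 0, 0, 9], [1, 0, 0, 0, 0, 0, 9], [1, 0, 0, 0, 0, 0, 9], [1, 0, 0, 0, 0, 0, 9], [1, 0, 0, 0, 0, 0, 9], [1, 0, 0, 0, 0, 0, 9], [1, 0, 0, 0, 0, 0, 9], [1, 0, 0, 0, 0, 0, 9], [1, 0, 0, 0, 0, 0, 9], [1, 0, 0, 0, 0, 0, 9], [1, 0, 0, 0, 0, 0, 9], [1, 0, 0, 0, 0, 0, 9]]]}}

```text
clock: 11.72
tool_pos: [0.4918, -0.2763, 0.0285]
ee_rot: [-180.0, 0.0, -29.8]
force: [1.0, 0.1, 0.6]
finger_gap: 0.999
finger_force: 0.0
```

Request:
{"name": "move_tool", "arguments": {"moves": [[[0, 0, 0, 0, 0, 0, 0], [0, 0, 0, 0, 0, 0, 0], [0, 0, 0, 0, 0, 0, 0], [0, 0, 0, 0, 0, 0, 0], [0, 0, 0, 0, 0, 0, 0], [0, 0, 0, 0, 0, 0, 0]]], "grip_force": 15}}

```text
clock: 12.22
tool_pos: [0.4917, -0.2765, 0.0286]
ee_rot: [-180.0, -0.0, -30.0]
force: [0.3, -0.6, -0.1]
finger_gap: 0.694
finger_force: 15.0
```

```bash
python3 d.py 492 -275 150 -30 443.9 13.7 150 0.8
```

```text
[-0.0005 -0.0014 -0.1214] [-0. -0.  0.]
[-0.1865 -0.2274 -0.1214] [ -0.   -0.  -30.8]
```

To row units: -90 degrees is -9.

Request:
{"name": "move_tool", "arguments": {"moves": [[[1, 0, 0, 0, 0, 0, 0], [1, 0, 0, 0, 0, 0, 0], [1, 0, 0, 0, 0, 0, 0], [1, 0, 0, 0, 0, 0, -9], [1, 0, 0, 0, 0, 0, -9], [1, 0, 0, 0, 0, 0, -9], [1, 0, 0, 0, 0, 0, -9], [1, 0, 0, 0, 0, 0, -9], [1, 0, 0, 0, 0, 0, -9], [1, 0, 0, 0, 0, 0, -9], [1, 0, 0, 0, 0, 0, -9], [1, 0, 0, 0, 0, 0, -9], [1, 0, 0, 0, 0, 0, -9], [1, 0, 0, 0, 0, 0, -9], [1, 0, 0, 0, 0, 0, -9], [1, 0, 0, 0, 0, 0, -9], [1, 0, 0, 0, 0, 0, -9], [1, 0, 0, 0, 0, 0, -9], [1, 0, 0, 0, 0, 0, -9]]]}}

```text
clock: 13.8
tool_pos: [0.4917, -0.2764, 0.0285]
ee_rot: [-180.0, -0.0, 59.8]
force: [-0.8, 0.1, -0.4]
finger_gap: 1.002
finger_force: 0.0
```

Request:
{"name": "move_tool", "arguments": {"moves": [[[0, 0, 0, 0, 0, 0, 0], [0, 0, 0, 0, 0, 0, 0], [0, 0, 0, 0, 0, 0, 0], [0, 0, 0, 0, 0, 0, 0], [0, 0, 0, 0, 0, 0, 0], [0, 0, 0, 0, 0, 0, 0]]], "grip_force": 15}}

```text
clock: 14.3
tool_pos: [0.4918, -0.2764, 0.0286]
ee_rot: [180.0, -0.0, 60.0]
force: [-0.2, 0.0, 0.0]
finger_gap: 0.668
finger_force: 15.0
```

```bash
python3 d.py 492 -275 150 60 443.9 13.7 150 60
```

```text
[ 0.0013 -0.0005 -0.1214] [ 0.   -0.   -0.01]
[ 0.2273 -0.1866 -0.1214] [ 0.   -0.   -0.01]
```

To row units: 0.2273 m is 11.365, 0.22 m is 11.

Request:
{"name": "move_tool", "arguments": {"moves": [[[0, 0, 0, -1, 0, 0, 0], [0, 0, 0, -2.5, 0, 0, 0], [0, 0, 0, -4, 0, 0, 0], [0, 1, -0.82, -4.5, 0, 0, 0], [0, 2.5, -2.05, -4.5, 0, 0, 0], [0, 4, -3.28, -4.5, 0, 0, 0], [0, 5.5, -4.5, -4.5, 0, 0, 0], [0, 7, -5.75, -4.5, 0, 0, 0], [0, 8.5, -7, -4.5, 0, 0, 0], [0, 10, -8.2, -4.5, 0, 0, 0], [0, 11, -9.025, -4.5, 0, 0, 0], [0, 11.365, -9.33, -4.5, 0, 0, 0], [0, 11.365, -9.33, -4.5, 0, 0, 0], [0, 11.365, -9.33, -4.5, 0, 0, 0], [0, 11.365, -9.33, -3.75, 0, 0, 0], [0, 11.365, -9.33, -3.25, 0, 0, 0], [0, 11.365, -9.33, -3, 0, 0, 0], [0, 11.365, -9.33, -3, 0, 0, 0], [0, 11.365, -9.33, -3, 0, 0, 0]]], "grip_force": 20}}

```text
clock: 15.88
tool_pos: [0.4437, 0.013, 0.0883]
ee_rot: [-179.9, 0.0, 59.9]
force: [0.7, -0.9, -0.2]
finger_gap: 0.669
finger_force: 20.0
```

```bash
python3 d.py 443.9 13.7 84.6 60
```

```text
[ 0.0007 -0.0001  0.0037] [-0.06  0.03 -0.07]
```

To row units: 0.0036 m is 0.18, 0.0033 m is 0.165.

Request:
{"name": "move_tool", "arguments": {"moves": [[[0, 0.015, -0.005, 0.075, 0, 0, 0], [0, 0.015, -0.005, 0.15, 0, 0, 0], [0, 0.015, -0.005, 0.165, 0, 0, 0], [0, 0.015, -0.005, 0.18, 0, 0, 0], [0, 0.015, -0.005, 0.18, 0, 0, 0]]]}}

```text
clock: 16.3
tool_pos: [0.444, 0.0141, 0.0851]
ee_rot: [180.0, -0.0, 60.0]
force: [0.0, -0.6, -0.4]
finger_gap: 0.669
finger_force: 20.0
```

Request:
{"name": "move_tool", "arguments": {"moves": [[[0, 0, 0, 0.015, 0, 0, 0], [0, 0, 0, 0.03, 0, 0, 0], [0, 0, 0, 0.03, 0, 0, 0]]]}}

```text
clock: 16.55
tool_pos: [0.4439, 0.0141, 0.0845]
ee_rot: [180.0, -0.0, 60.0]
force: [0.1, 0.8, 0.9]
finger_gap: 0.664
finger_force: 20.0
```

```bash
python3 d.py 443.9 13.7 84.6 60
```

```text
[-0.0004  0.0002 -0.0001] [ 0.   -0.01  0.  ]
```

To row units: -0.05 m is -2.5, -0.06 m is -3.

Request:
{"name": "move_tool", "arguments": {"moves": [[[0, 0, 0, 0.015, 0, 0, 0], [0.75, 0, 0, 0.015, 0, 0, 0], [0.85, 0, 0, 0.015, 0, 0, 0], [0.95, 0, 0, 0.015, 0, 0, 0], [1, 0, 0, 0.015, 0, 0, 0], [1, 0, 0, 0.015, 0, 0, 0], [1, 0, 0, -1, 0, 0, 0], [1, 0, 0, -2.5, 0, 0, 0], [1, 0, 0, -3, 0, 0, 0], [1, 0, 0, -3, 0, 0, 0]]]}}

```text
clock: 17.38
tool_pos: [0.4457, 0.0142, 0.147]
ee_rot: [179.8, -0.1, 60.0]
force: [1.2, -0.5, -0.8]
finger_gap: 0.996
finger_force: 0.0
```

```bash
python3 d.py 463 264.5 135 60 463 264.5 50 60
```

```text
[ 0.2254 -0.1102  0.0121] [ 0.24 -0.15 -0.01]
[ 0.2252 -0.1106  0.0971] [ 0.24 -0.15 -0.01]
```

Request:
{"name": "move_tool", "arguments": {"moves": [[[1, 11.27, -5.51, 0.605, 0, 0, 0], [1, 11.27, -5.51, 0.605, 0, 0, 0], [1, 11.27, -5.51, 0.605, 0, 0, 0], [1, 11.27, -5.51, 0.605, 0, 0, 0], [1, 11.27, -5.51, 0.605, 0, 0, 0], [1, 11.27, -5.51, 0.605, 0, 0, 0], [1, 11.27, -5.51, 0.605, 0, 0, 0], [1, 11.27, -5.51, 0.605, 0, 0, 0], [1, 11.27, -5.51, 0.605, 0, 0, 0]]], "grip_force": 8}}

```text
clock: 18.13
tool_pos: [0.4607, 0.2638, 0.1311]
ee_rot: [-179.9, 0.1, 60.0]
force: [0.4, -0.1, 0.1]
finger_gap: 0.993
finger_force: 0.0
```

```bash
python3 look.py 3; python3 d.py 463 264.5 50 60; python3 -c "
from fit import *
t,d=load('top3'),load('side3')
for z,xy in((.056,(.444,.0137)),): print(fit('ring',[d],xy,0,z,20),fit('ring',[t],xy,0,z,20))"
```

```text
[245.10980289 260.3375799 ] (array([443.8,  13.3,   0.7]), np.float64(0.01))
[0.0026 0.0006 0.0817] [-0.    0.07 -0.12]
(array([444.2,  20.7,  -0. ]), np.float64(0.304)) (array([447.8,   6.8,   0. ]), np.float64(0.86))
```

View pics/look3.png

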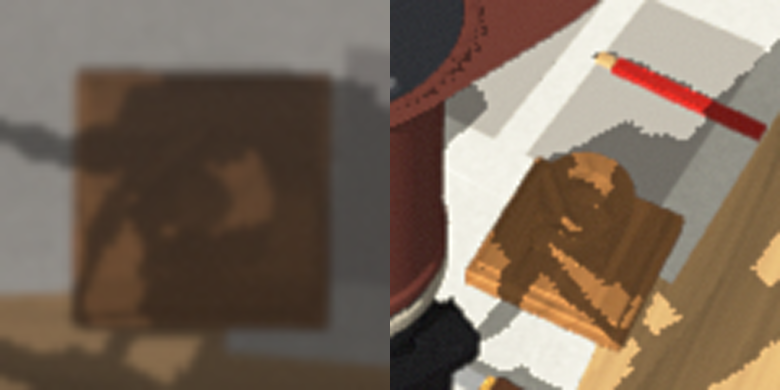

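The ring lies flat on the block (side crop around 580,195) and the foot is unmoved; the arm's shadow hides fine detail. Now the stem.

Request:
{"name": "move_tool", "arguments": {"moves": [[[1, 0.05, 0.015, 1.5, 0, 0, 0], [1, 0.05, 0.015, 3, 0, 0, 0], [1, 0.05, 0.015, 4.085, 0, 0, 0], [1, 0.05, 0.015, 4.085, 0, 0, 0], [1, 0.05, 0.015, 4.085, 0, 0, 0], [0, 0.05, 0.015, 4.085, 0, 0, 0], [0, 0.05, 0.015, 4.085, 0, 0, 0], [0, 0.05, 0.015, 4.085, 0, 0, 0], [0, 0.05, 0.015, 4.085, 0, 0, 0], [0, 0.05, 0.015, 4.085, 0, 0, 0], [0, 0.05, 0.015, 4.085, 0, 0, 0], [0, 0.05, 0.015, 4.085, 0, 0, 0], [0, 0.05, 0.015, 4.085, 0, 0, 0]]], "grip_force": 8}}

```text
clock: 19.32
tool_pos: [0.4619, 0.2651, 0.0506]
ee_rot: [-180.0, -0.0, 60.0]
force: [0.5, 0.2, 0.2]
finger_gap: 0.478
finger_force: 0.0
```

Request:
{"name": "move_tool", "arguments": {"moves": [[[1, 0, 0, 0, 0, 0, 0], [1, 0, 0, 0, 0, 0, 0], [1, 0, 0, 0, 0, 0, 0], [1, 0, 0, 0, 0, 0, -9], [1, 0, 0, 0, 0, 0, -9], [1, 0, 0, 0, 0, 0, -9], [1, 0, 0, 0, 0, 0, -9], [1, 0, 0, 0, 0, 0, -9], [1, 0, 0, 0, 0, 0, -9], [1, 0, 0, 0, 0, 0, -9], [1, 0, 0, 0, 0, 0, -9], [1, 0, 0, 0, 0, 0, -9], [1, 0, 0, 0, 0, 0, -9], [1, 0, 0, 0, 0, 0, -9], [1, 0, 0, 0, 0, 0, -9], [1, 0, 0, 0, 0, 0, -9], [1, 0, 0, 0, 0, 0, -9], [1, 0, 0, 0, 0, 0, -9], [1, 0, 0, 0, 0, 0, -9]]]}}

```text
clock: 20.9
tool_pos: [0.462, 0.265, 0.0506]
ee_rot: [180.0, -0.0, 149.8]
force: [0.2, -1.3, -0.5]
finger_gap: 0.998
finger_force: 0.0
```

Request:
{"name": "move_tool", "arguments": {"moves": [[[0, 0, 0, 0, 0, 0, 0], [0, 0, 0, 0, 0, 0, 0], [0, 0, 0, 0, 0, 0, 0], [0, 0, 0, 0, 0, 0, 0], [0, 0, 0, 0, 0, 0, 0], [0, 0, 0, 0, 0, 0, 0], [0, 0, 0, 0, 0, 0, 0], [0, 0, 0, 0, 0, 0, 0]]], "grip_force": 15}}

```text
clock: 21.57
tool_pos: [0.4619, 0.2651, 0.0506]
ee_rot: [180.0, -0.0, 150.0]
force: [-0.1, -0.3, -0.2]
finger_gap: 0.478
finger_force: 0.0
```

```bash
python3 d.py 463 264.5 150 150 443.9 13.9 140 150
```

```text
[-0.0012  0.0001 -0.0994] [ 0.   -0.   -0.01]
[-0.11   -0.2265 -0.0894] [ 0.   -0.   -0.01]
```

The fingers had not finished closing. I'll close fully here, then regrip at 90°.

Request:
{"name": "move_tool", "arguments": {"moves": [[[0, 0, 0, 0, 0, 0, 0], [0, 0, 0, 0, 0, 0, 0], [0, 0, 0, 0, 0, 0, 0], [0, 0, 0, 0, 0, 0, 0], [0, 0, 0, 0, 0, 0, 0]]], "grip_force": 8}}

```text
clock: 21.98
tool_pos: [0.4619, 0.2651, 0.0506]
ee_rot: [180.0, -0.0, 150.0]
force: [-0.2, 0.7, -0.1]
finger_gap: 0.384
finger_force: 8.0
```

Request:
{"name": "move_tool", "arguments": {"moves": [[[0.7, 0, 0, 0, 0, 0, 0], [0.7, 0, 0, 0, 0, 0, 0], [0.7, 0, 0, 0, 0, 0, 0], [0.7, 0, 0, 0, 0, 0, 9], [0.7, 0, 0, 0, 0, 0, 9], [0.7, 0, 0, 0, 0, 0, 9], [0.7, 0, 0, 0, 0, 0, 9], [0.7, 0, 0, 0, 0, 0, 9], [0.7, 0, 0, 0, 0, 0, 9], [0.7, 0, 0, 0, 0, 0, 9], [0.7, 0, 0, 0, 0, 0, 9], [0.7, 0, 0, 0, 0, 0, 9], [0.7, 0, 0, 0, 0, 0, 9], [0.7, 0, 0, 0, 0, 0, 9], [0.7, 0, 0, 0, 0, 0, 9], [0.7, 0, 0, 0, 0, 0, 9], [0.7, 0, 0, 0, 0, 0, 9], [0.7, 0, 0, 0, 0, 0, 9], [0.7, 0, 0, 0, 0, 0, 9]]]}}

```text
clock: 23.57
tool_pos: [0.4619, 0.2651, 0.0506]
ee_rot: [-180.0, 0.0, 60.2]
force: [0.2, 0.1, 0.4]
finger_gap: 0.701
finger_force: 0.0
```

Request:
{"name": "move_tool", "arguments": {"moves": [[[0, 0, 0, 0, 0, 0, 0], [0, 0, 0, 0, 0, 0, 0], [0, 0, 0, 0, 0, 0, 0], [0, 0, 0, 0, 0, 0, 0], [0, 0, 0, 0, 0, 0, 0], [0, 0, 0, 0, 0, 0, 0], [0, 0, 0, 0, 0, 0, 0], [0, 0, 0, 0, 0, 0, 0]]], "grip_force": 15}}

```text
clock: 24.23
tool_pos: [0.4619, 0.265, 0.0506]
ee_rot: [-180.0, -0.0, 60.0]
force: [0.1, -1.4, -0.2]
finger_gap: 0.386
finger_force: 15.0
```

```bash
python3 d.py 463 264.5 150 60 443.9 13.9 140 60
```

```text
[ 0.0001  0.0012 -0.0994] [-0. -0. -0.]
[-0.2265  0.11   -0.0894] [-0. -0. -0.]
```

To row units: -0.2265 m is -11.325, -0.22 m is -11.

Request:
{"name": "move_tool", "arguments": {"moves": [[[0, 0, 0, -1, 0, 0, 0], [0, 0, 0, -2.5, 0, 0, 0], [0, 0, 0, -4.25, 0, 0, 0], [0, 0, 0, -5.5, 0, 0, 0], [0, -1, 0.485, -5.5, 0, 0, 0], [0, -2.5, 1.215, -5.5, 0, 0, 0], [0, -4, 1.945, -5.5, 0, 0, 0], [0, -5.5, 2.67, -5.5, 0, 0, 0], [0, -7, 3.4, -5.5, 0, 0, 0], [0, -8.5, 4.13, -5.5, 0, 0, 0], [0, -10, 4.855, -5.5, 0, 0, 0], [0, -11, 5.35, -5.5, 0, 0, 0], [0, -11.325, 5.5, -5.5, 0, 0, 0], [0, -11.325, 5.5, -5.5, 0, 0, 0], [0, -11.325, 5.5, -5.5, 0, 0, 0], [0, -11.325, 5.5, -4.75, 0, 0, 0], [0, -11.325, 5.5, -4.1, 0, 0, 0], [0, -11.325, 5.5, -3.85, 0, 0, 0], [0, -11.325, 5.5, -3.85, 0, 0, 0], [0, -11.325, 5.5, -3.85, 0, 0, 0]]], "grip_force": 20}}

```text
clock: 25.9
tool_pos: [0.444, 0.0149, 0.1277]
ee_rot: [-180.0, -0.0, 60.1]
force: [1.2, 0.3, -1.0]
finger_gap: 0.384
finger_force: 20.0
```

```bash
python3 d.py 443.9 14 122.6 60
```

```text
[-0.0008  0.0004  0.0051] [-0.03 -0.    0.09]
```

To row units: 0.0047 m is 0.235, 0.004 m is 0.2.

Request:
{"name": "move_tool", "arguments": {"moves": [[[0, 0, 0, 0.1, 0, 0, 0], [0, 0, 0, 0.2, 0, 0, 0], [0, 0, 0, 0.235, 0, 0, 0], [0, 0, 0, 0.235, 0, 0, 0], [0, 0, 0, 0.235, 0, 0, 0]]]}}

```text
clock: 26.32
tool_pos: [0.444, 0.0139, 0.123]
ee_rot: [180.0, -0.0, 60.0]
force: [-0.5, 0.1, 0.3]
finger_gap: 0.388
finger_force: 20.0
```

```bash
python3 d.py 443.9 14 122.6 60
```

```text
[ 0.0001 -0.0002  0.0004] [ 0.01 -0.01 -0.01]
```

To row units: 0.0006 m is 0.03, 0.0003 m is 0.015.

Request:
{"name": "move_tool", "arguments": {"moves": [[[0, 0, 0, 0.015, 0, 0, 0], [0, 0, 0, 0.03, 0, 0, 0], [0, 0, 0, 0.03, 0, 0, 0]]]}}

```text
clock: 26.57
tool_pos: [0.4441, 0.0139, 0.1225]
ee_rot: [180.0, -0.0, 60.0]
force: [-0.7, 0.5, 2.2]
finger_gap: 0.386
finger_force: 20.0
```

```bash
python3 d.py 443.9 14 122.6 60 443.9 14 170 90
```

```text
[ 0.     -0.0002 -0.0001] [ 0.01 -0.01 -0.01]
[ 0.     -0.0002 -0.0475] [ 2.000e-02 -1.000e-02 -3.001e+01]
```

Request:
{"name": "move_tool", "arguments": {"moves": [[[0.45, 0, 0, 0, 0, 0, 0], [0.55, 0, 0, 0, 0, 0, 0], [0.65, 0, 0, 0, 0, 0, 0], [0.8, 0, 0, 0, 0, 0, 0], [1, 0, 0, 0, 0, 0, 0], [1, 0, 0, -0.75, 0, 0, 0], [1, 0, 0, -1.75, 0, 0, 0], [1, 0, 0, -3, 0, 0, 0], [1, 0, 0, -3.25, 0, 0, 0], [1, 0, 0, -3.25, 0, 0, 0]]]}}

```text
clock: 27.4
tool_pos: [0.4451, 0.014, 0.189]
ee_rot: [179.8, -0.1, 60.0]
force: [0.2, 0.1, -0.3]
finger_gap: 0.981
finger_force: 0.0
```

```bash
python3 d.py 652 149 110 60
```

```text
[0.2202 0.1114 0.0798] [ 0.18 -0.1  -0.01]
```

To row units: 0.22 m is 11, 0.1114 m is 5.57.

Request:
{"name": "move_tool", "arguments": {"moves": [[[1, 5.5, 2.785, 0, 0, 0, 0], [1, 5.5, 2.785, 0, 0, 0, 0], [1, 5.5, 2.785, 0, 0, 0, 0], [1, 11, 5.57, 3.99, 0, 0, 0], [1, 11, 5.57, 3.99, 0, 0, 0], [1, 11, 5.57, 3.99, 0, 0, 0], [1, 11, 5.57, 3.99, 0, 0, 0], [1, 11, 5.57, 3.99, 0, 0, 0], [1, 11, 5.57, 3.99, 0, 0, 0]]], "grip_force": 8}}

```text
clock: 28.15
tool_pos: [0.6493, 0.1492, 0.1045]
ee_rot: [-179.8, 0.1, 60.1]
force: [-0.4, -0.2, 0.9]
finger_gap: 0.996
finger_force: 0.0
```

```bash
python3 look.py 4; python3 d.py 652 149 28 60
```

```text
[245.10980289 260.3375799 ] (array([444. ,   8.8,   0.5]), np.float64(0.118))
[0.002  0.0015 0.0792] [-0.03  0.05 -0.02]
```

View pics/look4.png

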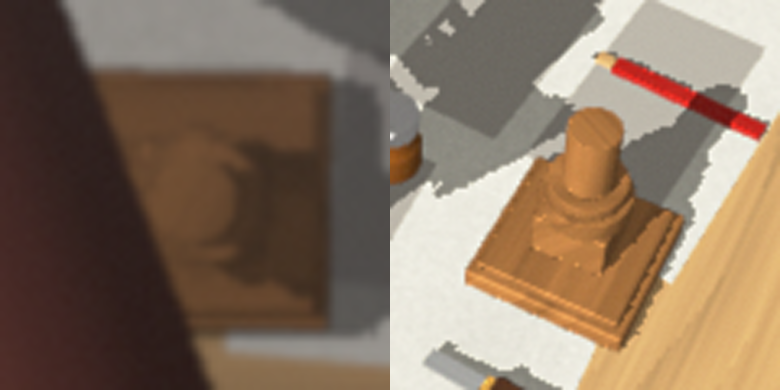

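The stem stands upright on the ring, concentric (side crop about 595,150), and the foot has not moved. Now the finial.

Careful with the scale: shifts go in units of 20 mm and turns go in units of 10 degrees. That gives: 0.0755 m is 3.775, 0.06 m is 3.

Request:
{"name": "move_tool", "arguments": {"moves": [[[1, 0.05, 0.04, 1.5, 0, 0, 0], [1, 0.05, 0.04, 3, 0, 0, 0], [1, 0.05, 0.04, 3.775, 0, 0, 0], [1, 0.05, 0.04, 3.775, 0, 0, 0], [1, 0.05, 0.04, 3.775, 0, 0, 0], [0, 0.05, 0.04, 3.775, 0, 0, 0], [0, 0.05, 0.04, 3.775, 0, 0, 0], [0, 0.05, 0.04, 3.775, 0, 0, 0], [0, 0.05, 0.04, 3.775, 0, 0, 0], [0, 0.05, 0.04, 3.775, 0, 0, 0], [0, 0.05, 0.04, 3.775, 0, 0, 0], [0, 0.05, 0.04, 3.775, 0, 0, 0], [0, 0.05, 0.04, 3.775, 0, 0, 0], [0, 0.05, 0.04, 3.775, 0, 0, 0], [0, 0.05, 0.04, 3.775, 0, 0, 0], [0, 0.05, 0.04, 3.775, 0, 0, 0], [0, 0.05, 0.04, 3.775, 0, 0, 0]]], "grip_force": 6}}

```text
clock: 29.67
tool_pos: [0.6516, 0.1492, 0.0319]
ee_rot: [-180.0, 0.0, 60.0]
force: [0.2, 0.3, 0.1]
finger_gap: 0.431
finger_force: 6.0
```

Request:
{"name": "move_tool", "arguments": {"moves": [[[0.75, 0, 0, 0, 0, 0, 0], [0.75, 0, 0, 0, 0, 0, 0], [0.75, 0, 0, 0, 0, 0, 0], [0.75, 0, 0, 0, 0, 0, -9], [0.75, 0, 0, 0, 0, 0, -9], [0.75, 0, 0, 0, 0, 0, -9], [0.75, 0, 0, 0, 0, 0, -9], [0.75, 0, 0, 0, 0, 0, -9], [0.75, 0, 0, 0, 0, 0, -9], [0.75, 0, 0, 0, 0, 0, -9], [0.75, 0, 0, 0, 0, 0, -9], [0.75, 0, 0, 0, 0, 0, -9], [0.75, 0, 0, 0, 0, 0, -9], [0.75, 0, 0, 0, 0, 0, -9], [0.75, 0, 0, 0, 0, 0, -9], [0.75, 0, 0, 0, 0, 0, -9], [0.75, 0, 0, 0, 0, 0, -9], [0.75, 0, 0, 0, 0, 0, -9], [0.75, 0, 0, 0, 0, 0, -9]]]}}

```text
clock: 31.25
tool_pos: [0.6516, 0.1491, 0.0319]
ee_rot: [180.0, -0.0, 149.8]
force: [-0.1, -0.4, 0.5]
finger_gap: 0.75
finger_force: 0.0
```

Request:
{"name": "move_tool", "arguments": {"moves": [[[0, 0, 0, 0, 0, 0, 0], [0, 0, 0, 0, 0, 0, 0], [0, 0, 0, 0, 0, 0, 0], [0, 0, 0, 0, 0, 0, 0], [0, 0, 0, 0, 0, 0, 0], [0, 0, 0, 0, 0, 0, 0], [0, 0, 0, 0, 0, 0, 0], [0, 0, 0, 0, 0, 0, 0]]], "grip_force": 15}}

```text
clock: 31.92
tool_pos: [0.6516, 0.1493, 0.032]
ee_rot: [180.0, -0.0, 150.0]
force: [0.4, -0.8, 0.3]
finger_gap: 0.429
finger_force: 15.0
```

```bash
python3 d.py 443.9 14 200 150
```

```text
[ 0.1122 -0.221  -0.168 ] [ 0.01 -0.   -0.01]
```

Request:
{"name": "move_tool", "arguments": {"moves": [[[0, 0, 0, -1, 0, 0, 0], [0, 0, 0, -2.5, 0, 0, 0], [0, 0, 0, -4.25, 0, 0, 0], [0, 0, 0, -6, 0, 0, 0], [0, 0, 0, -7.5, 0, 0, 0], [0, 0.5, -0.985, -8.15, 0, 0, 0], [0, 1.25, -2.46, -8.15, 0, 0, 0], [0, 2, -3.94, -8.15, 0, 0, 0], [0, 2.75, -5.415, -8.15, 0, 0, 0], [0, 3.5, -6.895, -8.15, 0, 0, 0], [0, 4.25, -8.37, -8.15, 0, 0, 0], [0, 5, -9.85, -8.15, 0, 0, 0], [0, 5.4, -10.635, -8.15, 0, 0, 0], [0, 5.61, -11.05, -8.15, 0, 0, 0], [0, 5.61, -11.05, -8.15, 0, 0, 0], [0, 5.61, -11.05, -8.15, 0, 0, 0], [0, 5.61, -11.05, -7.5, 0, 0, 0], [0, 5.61, -11.05, -7, 0, 0, 0], [0, 5.61, -11.05, -6.75, 0, 0, 0], [0, 5.61, -11.05, -6.75, 0, 0, 0]]], "grip_force": 20}}

```text
clock: 33.58
tool_pos: [0.4435, 0.0146, 0.1655]
ee_rot: [-180.0, -0.2, 150.1]
force: [-0.5, 0.1, -0.1]
finger_gap: 0.43
finger_force: 20.0
```

```bash
python3 d.py 443.9 14 162 150
```

```text
[-0.0006 -0.0003  0.0035] [-0.01 -0.17  0.07]
```

To row units: 0.002 m is 0.1, 0.001 m is 0.05.

Request:
{"name": "move_tool", "arguments": {"moves": [[[0, 0, 0, 0.05, 0, 0, 0], [0, 0, 0, 0.1, 0, 0, 0], [0, 0, 0, 0.1, 0, 0, 0], [0, 0, 0, 0.1, 0, 0, 0]]]}}

```text
clock: 33.92
tool_pos: [0.4442, 0.014, 0.1653]
ee_rot: [180.0, 0.0, 150.0]
force: [-0.3, 0.3, 0.1]
finger_gap: 0.424
finger_force: 20.0
```

```bash
python3 d.py 443.9 14 162 150
```

```text
[ 0.0002 -0.0001  0.0033] [ 0.01  0.02 -0.  ]
```

Request:
{"name": "move_tool", "arguments": {"moves": [[[0, 0.01, 0, 0.05, 0, 0, 0], [0, 0.01, 0, 0.1, 0, 0, 0], [0, 0.01, 0, 0.14, 0, 0, 0], [0, 0.01, 0, 0.14, 0, 0, 0], [0, 0.01, 0, 0.14, 0, 0, 0]]]}}

```text
clock: 34.33
tool_pos: [0.4437, 0.014, 0.1621]
ee_rot: [-180.0, -0.0, 150.0]
force: [-0.5, 0.1, -0.4]
finger_gap: 0.426
finger_force: 20.0
```

Request:
{"name": "move_tool", "arguments": {"moves": [[[0, 0, 0, 0.015, 0, 0, 0], [0, 0, 0, 0.03, 0, 0, 0], [0, 0, 0, 0.03, 0, 0, 0]]]}}

```text
clock: 34.58
tool_pos: [0.4439, 0.014, 0.1618]
ee_rot: [180.0, 0.0, 150.0]
force: [-1.2, -0.5, 2.9]
finger_gap: 0.429
finger_force: 20.0
```

```bash
python3 d.py 443.9 14 162 150
```

```text
[ 0.     -0.     -0.0002] [ 0.01  0.02 -0.  ]
```

Contact at 2.9 N. Release, rise, and move clear.

Request:
{"name": "move_tool", "arguments": {"moves": [[[0.5, 0, 0, 0, 0, 0, 0], [0.6, 0, 0, 0, 0, 0, 0], [0.75, 0, 0, 0, 0, 0, 0], [0.9, 0, 0, 0, 0, 0, 0], [1, 0, 0, -0.25, 0, 0, 0], [1, 0, 0, -1.25, 0, 0, 0], [1, 0, 0, -2.75, 0, 0, 0], [1, 0, 0, -4, 0, 0, 0], [1, 0, 0, -4, 0, 0, 0]]]}}

```text
clock: 35.33
tool_pos: [0.4459, 0.0144, 0.2465]
ee_rot: [179.8, 0.4, 150.0]
force: [0.4, -0.7, 0.5]
finger_gap: 0.975
finger_force: 0.0
```

Request:
{"name": "move_tool", "arguments": {"moves": [[[1, -7.5, 7.5, 0, 0, 0, 0], [1, -7.5, 7.5, 0, 0, 0, 0], [1, -7.5, 7.5, 0, 0, 0, 0], [1, -7.5, 7.5, 0, 0, 0, 0], [1, -7.5, 7.5, 0, 0, 0, 0], [1, -7.5, 7.5, 0, 0, 0, 0], [1, -7.5, 7.5, 0, 0, 0, 0], [1, -7.5, 7.5, 0, 0, 0, 0]]]}}

```text
clock: 36.0
tool_pos: [0.6482, 0.0693, 0.2409]
ee_rot: [-180.0, -0.1, 150.0]
force: [-0.3, -0.5, -0.3]
finger_gap: 1.003
finger_force: 0.0
```

```bash
python3 look.py 5
```

```text
[245.10980289 260.3375799 ] (array([434.9,  21.7,   0.9]), np.float64(0.093))
```

View pics/look5.png

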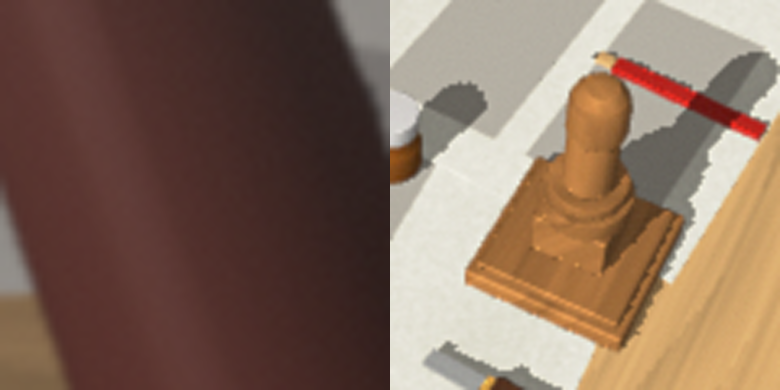

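View pics/side5.png

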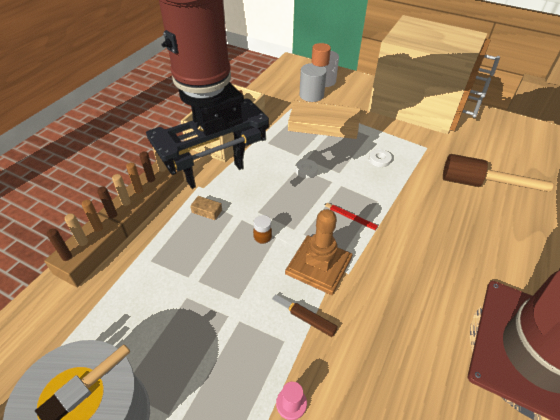

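The side view shows the complete stand, upright and aligned (325,250), with the jar, cork, pencil and knife where they were. I'm handing it in.

```bash
python3 -c "
from cell import *
print(sign_off())"
```

```text
the job is handed in; nothing more can be done
None
```

The stand is built on the foot in the order asked (block, ring, stem, finial) and handed in at about 36 s on the clock; I estimate the block is within about 1 mm of the foot's centre, and the foot and bystanders look unmoved in the pictures.

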